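# Build up a strap clamp over a pipe on the T-slot plate

## Task

Set the pipe up for cross-drilling: lay it in the two V-blocks on the T-slot plate, centred end to end, and stand the packing block that is as tall as the top of the seated pipe across the middle slot on the other side of the stud. Then lay the clamp strap over the stud so that it bridges level from the block to the pipe, square across the pipe, and drop the washer over the stud flat onto the strap, ready for the nut. Leave the two packing blocks that do not fit where they stand.

Things in the scene. Friction and masses are not known exactly. Their poses are not given: they have to be found in the camera images.
- t_plate: Fixed dark steel T-slot plate, 150 mm along its x, 220 mm along its y, 28 mm thick, with three slots along y (14 mm wide, at x = -50, 0, +50 mm) and a hold-down lug on each end. Origin: centre of its underside, z up; upper face at z = 28 mm. The packing block goes across the middle slot, its centre at about x = 0, y = -58 mm.
- pipe_seat (a point): Where the middle of the seated pipe belongs: 30 mm above the plate, midway between two fixed V-blocks at plate x = -50 and +50 mm, y = +55 mm (each 30 mm along x, 50 mm along y, 24 mm high; 90 degree vee along x, 36 mm wide at the top). Axes as the plate's; the seated pipe lies along x, its top 47 mm above the plate. 70 mm of free plate between the V-blocks.
- stud_top (a point): Tip of the threaded steel stud that stands fixed and upright at the centre of the plate, in the middle slot, 55 mm from the pipe's seat. Diameter 14 mm; tip 86 mm above the plate's upper face; the last 8 mm taper to 6 mm. Axes as the plate's.
- pipe_mid (a point): Middle of the loose round steel pipe: on its axis, halfway along. Outside diameter 34 mm, length 170 mm along its own y; x and z turn as it rolls. It starts lying on the bench, axis level.
- block_low: Loose plain steel packing block, the lowest of three: 44 mm along its x, 36 mm along its y, 30 mm high. Origin: centre of its underside; z up. Too low for this job.
- block_mid: Loose plain steel packing block, the middle one of three: 44 mm along its x, 36 mm along its y, 47 mm high, the same height as the top of the seated pipe above the plate. Origin: centre of its underside; z up.
- block_high: Loose plain steel packing block, the tallest of three: 44 mm along its x, 36 mm along its y, 64 mm high. Origin: centre of its underside; z up. Too tall for this job.
- strap: Loose flat steel clamp strap, 40 mm along its x, 140 mm along its y, 14 mm thick, its upper end edges bevelled, with a through slot in its middle, 20 mm wide (x) and 50 mm long (y). Origin: centre of its underside; z up. It is the same either way round; it goes over the stud with its y along the plate's y, one end on the packing block, the other on the pipe.
- washer: Loose thick round steel washer lying flat, outside diameter 44 mm, hole 18 mm, 7 mm thick. Origin: centre of its underside; z up.
There are look-alikes about, which are no part of the job. Leave any black look-alike of the block_mid alone.

How it is judged (in metres and radians):
On the way, in this order (a step that is already met when the one before it is completed fails the run):
1. the pipe lies in both V-blocks and the matching packing block stands on the other side of the stud (y of pipe_mid in the frame of t_plate between 0.049 and 0.061 m and z of pipe_mid in the frame of t_plate between 0.054 and 0.062 m and x of pipe_mid in the frame of t_plate between -0.015 and 0.015 m and angle between the y axis of pipe_mid and the x axis of t_plate, either way round below 0.06 rad and y of block_mid in the frame of t_plate between -0.088 and -0.032 m and x of block_mid in the frame of t_plate between -0.015 and 0.015 m and z of block_mid in the frame of t_plate between 0.024 and 0.032 m and angle between block_mid's own z axis and vertical below 0.06 rad), for 0.2 s.
2. the strap lies level over the stud, from the packing block to the pipe (x of strap in the frame of t_plate between -0.012 and 0.012 m and y of strap in the frame of t_plate between -0.021 and 0.021 m and z of strap in the frame of t_plate between 0.072 and 0.078 m and angle between strap's own z axis and vertical below 0.05 rad and angle between the y axis of strap and the y axis of t_plate, either way round below 0.2 rad and contact force between strap and block_mid above 0.2 N), for 0.2 s.
At the end, for the whole second after the job is handed in: Pipe seated in both vees, centred within 15 mm; 47 mm block upright over the middle slot (15 mm), 32 to 88 mm beyond the stud; strap over the stud, on block and pipe, level within 3 degrees, square within 11; washer flat on it round the stud; all at rest; other blocks moved under 20 mm (all of step 1 and all of step 2 and horizontal distance between washer and stud_top below 0.006 m and z of washer in the frame of t_plate between 0.086 and 0.092 m and angle between washer's own z axis and vertical below 0.06 rad and linear speed of each of block_mid, strap, washer below 0.02 m/s and distance of each of block_low, block_high from where it was at the start of the episode below 0.02 m); the robot touches nothing.
It also fails if it takes over 128 s, if anything falls off the work surface, if the arm or the gripper's body presses on something with over 40 N, if the wrist force passes 120 N, or if a joint passes its speed limit or range.

## Robot

A 6-joint arm with a two-finger parallel gripper is mounted at the origin on a cart in front of the work surface, level with it; the furniture and walls round the work are solid. World frame = base frame: x ahead of the robot, y to its left, z up, the work surface at z = 0. Lengths are in mm, angles in rad, forces in N, time in s.
With the tool pointing down it reaches from about 400 to 925 mm from the base axis. Payload 12.5 kg.
Tool frame: the origin (TCP) lies midway between the tips of the shut fingers; the grasp point (between the pads) lies 19 mm behind it; z points along the fingers, y is the line along which they close (so a half turn about z gives the same grasp; the last joint's range is limited). The gripper opens to 95 mm and grips with 3 to 60 N. Pads are 20 mm wide; open, the fingers measure 119 mm over their backs; the gripper's body (75 mm by 180 mm) begins 59 mm behind the grasp point.
Start: joints at [1.197, 0.491, 1.559, -0, 1.092, -0.106], TCP at [165.364, 602.745, 214.661] pointing down, gripper open.
Joint ranges: [-3.1, 3.1], [-0.84, 2.19], [0.05, 2.79], [-1.13, 4.28], [0.06, 2.93], [-2.69, 2.69]. Speed limits (rad/s): [2.22, 2.22, 2.79, 3.14, 3.14, 3.14].

## Interface

Orientations are given as [roll, pitch, yaw] about the fixed x, y, z axes, in that order (R = Rz(yaw) Ry(pitch) Rx(roll)).
In Python, from cell import * gives the robot as it stands. The module is installed in compiled form; this text tells all that it offers.
- The arm moves only by the tool arm_command, never from a script. Its arguments are lists of equal length, an entry for each row: "delta_pos": the shift along the world's x, y, z in units of 250 mm (1.0 is 250 mm), a list of three; "delta_rot": the turn, a rotation vector about the world's x, y, z in units of 90 degrees (1.0 is 90 degrees), a list of three; "claw": the closure, from 0 (fully open) to 1 (shut). In form: {"delta_pos": [[tx, ty, tz], ...], "delta_rot": [[wx, wy, wz], ...], "claw": [claw, ...]}. A call has exactly 5 rows; each row is the pose to reach, as a shift and turn from the pose commanded when the call began; what a row does not reach only later rows make up. A row lasts 1/12 s, in which the tool goes at most 41.7 mm and 7.16 degrees, less where a joint would pass 70% of its speed; a pose out of reach is approached as far as the arm can. A call with a number of a shift or a turn outside -1 to 1 is refused whole. A call with a gripper value outside its range is refused whole. The fingers move at their own pace and stop on an object; the grip force is fixed at half the most. Time passes only in rows, so rows that repeat a pose let the fingers close, or fill a call up. It gives the time, the measured TCP pose, the force, the opening and the grip force at its end, in the units of the state.
- state(): the state, without advancing time (a new reading comes with each control period).
- read_camera(name): name is "scene" or "top" or "wrist"; returns the picture (480x640x3 uint8, red, green, blue); there is no depth.
- calibration(name): a dict with "camera_matrix" (3x3 intrinsics, pixels), "k1" (the pictures are not rectified: a ray, as slopes to the right and down, at radius r is drawn at 1 + k1 r^2 times it, then the intrinsics apply), "T" (4x4, takes a point from camera to world coordinates). Camera axes: x right, y down, z forward; pixel columns grow to the right and rows downward; lengths in mm; the calibration is good to about 2 mm. A picture is of the moment at which its call begins: read the wrist's pose just before it. calibration takes no time and is no camera call; for the wrist camera it gives the pose at the moment of the call.
- job_done(): hands the job in; it is judged then, once.
The state is a dict: "t": time; "joints": joint angles; "qvel": joint speeds; "tau": joint torques, N m; "eef_pos": TCP position; "tcp_rot": TCP orientation; "ft_force": force on the tool from outside, world axes, zero at the start; "moment": the same for the moment, N m; "opening": opening from 0.0 (shut) to 1.0 (fully open); "grip_force": force on a finger pad.
Only numpy, scipy, OpenCV 4.12 (cv2) and the standard library are available. Lean on these libraries where they do the work, as an engineer would, in place of code of your own. Each camera call takes 0.05 s, during which the arm holds its last target. There are 200 camera calls.

## Working session

There is one attempt and no reset: what is moved stays moved. The work goes in short steps, Python scripts to look and compute and a tool call to move; the robot and the scene stay as the last step left them, time stands still between calls to the robot, and variables do not carry over. Pictures are saved under pics/ and viewed, at most 15 in all, crops included, and the job is handed in when it is done.

Besides the shell and the picture viewer there is one more tool, called by a JSON object that holds its "op" and its "data". arm_command: Moves the arm, as the interface text tells. Shifts and turns lie within -1 to 1; 1 stands for 250 mm of shift or 90 degrees of turn. Its arguments: {"type":"object","properties":{"delta_pos":{"type":"array"},"delta_rot":{"type":"array"},"claw":{"type":"array"}},"required":["delta_pos","delta_rot","claw"]}

```bash
mkdir -p pics; python3 - <<'E'
from cell import *
import cv2
print(state())
for n in ("top","scene"):
    c=calibration(n);print(n,c)
    cv2.imwrite(f"pics/{n}0.png",read_camera(n)[:,:,::-1])
E
```

```text
{'t': 0.0, 'joints': array([ 1.19740781e+00,  4.91584070e-01,  1.55945005e+00,  6.74686319e-06,
        1.09169861e+00, -1.05599243e-01]), 'qvel': array([ 0.00063684,  0.00064654,  0.00055118, -0.00037852,  0.00120508,
        0.0011555 ]), 'tau': array([-6.99496013e-04, -6.12645221e+01, -2.58168232e+01,  6.92623411e-02,
        4.82288003e-02, -1.21557200e-04]), 'eef_pos': array([165.26187613, 602.50257635, 214.04631432]), 'tcp_rot': array([-3.14045955e+00, -1.26118508e-04,  2.87380019e+00]), 'ft_force': array([ 0.40273833, -0.43580641,  0.38796056]), 'moment': array([ 0.00071162, -0.04224922,  0.0023002 ]), 'grip_force': 0.0, 'opening': 0.9962888392119706}
top {'camera_matrix': array([[534.75438691,   0.        , 316.58914325],
       [  0.        , 534.75438691, 245.64923438],
       [  0.        ,   0.        ,   1.        ]]), 'k1': -0.14783046305341688, 'T': array([[-2.93089947e-02, -9.87505784e-01,  1.54833165e-01,
         3.61980896e+02],
       [-9.99416703e-01,  2.62345164e-02, -2.18632888e-02,
         1.46845080e+02],
       [ 1.75281509e-02, -1.55383643e-01, -9.87698683e-01,
         9.73404497e+02],
       [ 0.00000000e+00,  0.00000000e+00,  0.00000000e+00,
         1.00000000e+00]])}
scene {'camera_matrix': array([[527.01560158,   0.        , 323.82405857],
       [  0.        , 527.01560158, 234.28984008],
       [  0.        ,   0.        ,   1.        ]]), 'k1': -0.046862884820186315, 'T': array([[-8.84317311e-01, -3.50014207e-01,  3.08986971e-01,
         2.40244215e+02],
       [-4.66838508e-01,  6.53407751e-01, -5.95919556e-01,
         6.49919585e+02],
       [ 6.68582891e-03, -6.71228996e-01, -7.41219896e-01,
         7.34414375e+02],
       [ 0.00000000e+00,  0.00000000e+00,  0.00000000e+00,
         1.00000000e+00]])}
```

View pics/top0.png

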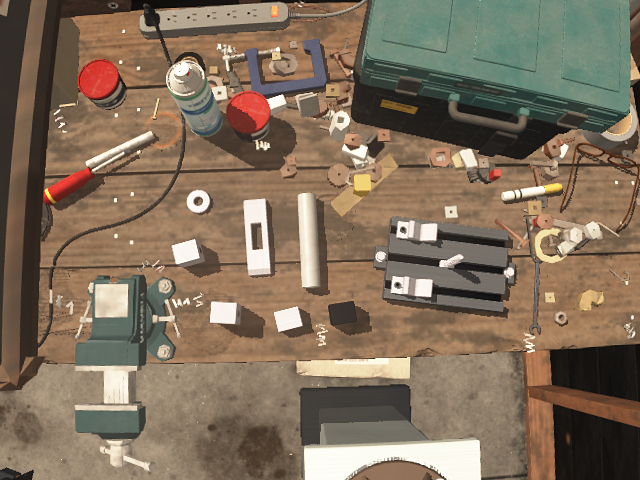

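View pics/scene0.png

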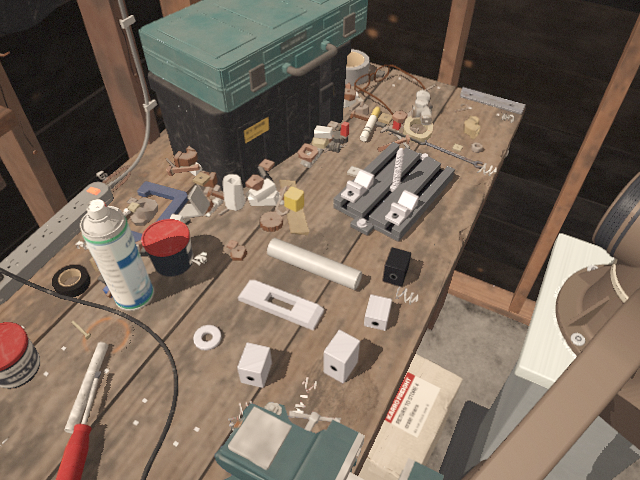

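```bash
python3 - <<'E'
import cv2
t=cv2.imread("pics/top0.png")
cv2.imwrite("pics/a.png",cv2.resize(t[180:350,160:360],None,fx=3.5,fy=3.5,interpolation=cv2.INTER_CUBIC))
cv2.imwrite("pics/b.png",cv2.resize(t[200:330,360:530],None,fx=4.5,fy=4.5,interpolation=cv2.INTER_CUBIC))
E
```

```text
(no output)
```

View pics/a.png

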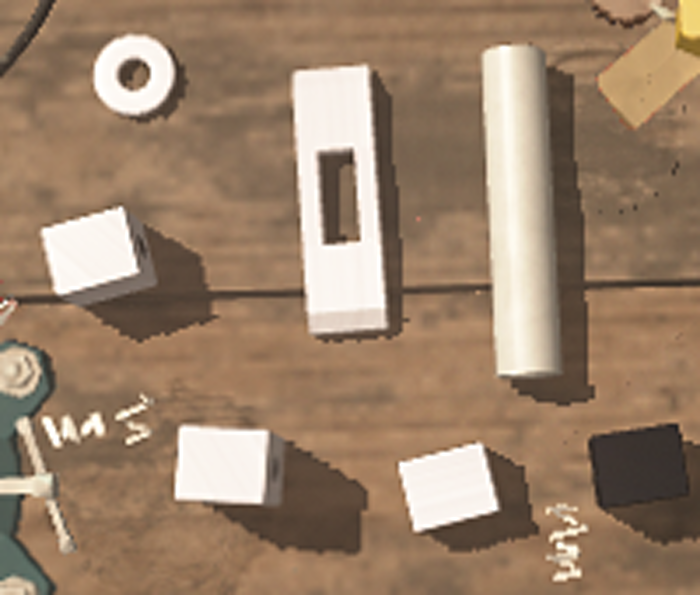

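View pics/b.png

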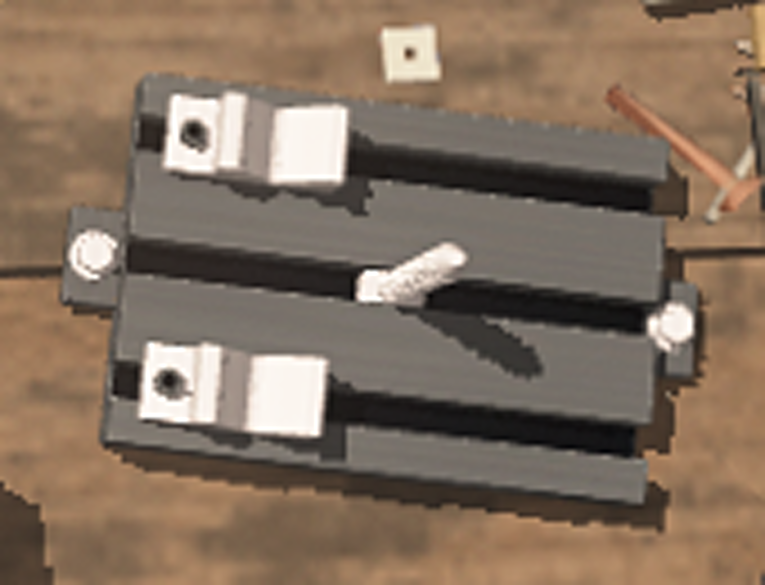

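```bash
cat > h.py <<'E'
import numpy as np, cv2
def rays(cal,px):
    K=cal["camera_matrix"];px=np.atleast_2d(np.array(px,float))
    d=(px-K[:2,2])/[K[0,0],K[1,1]]; u=d.copy()
    for _ in range(20): u=d/(1+cal["k1"]*(u**2).sum(1,keepdims=True))
    T=cal["T"]; return T[:3,3],np.c_[u,np.ones(len(u))]@T[:3,:3].T
def onz(cal,px,z):
    o,r=rays(cal,px); return o+r*((z-o[2])/r[:,2])[:,None]
def proj(cal,P):
    T=cal["T"];c=(np.atleast_2d(P)-T[:3,3])@T[:3,:3];u=c[:,:2]/c[:,2:]
    u=u*(1+cal["k1"]*(u**2).sum(1,keepdims=True));K=cal["camera_matrix"]
    return u*[K[0,0],K[1,1]]+K[:2,2]
def tri(c1,p1,c2,p2):
    o1,r1=rays(c1,p1);o2,r2=rays(c2,p2);r1,r2=r1[0],r2[0]
    s=np.linalg.lstsq(np.c_[r1,-r2],o2-o1,rcond=None)[0]
    a,b=o1+s[0]*r1,o2+s[1]*r2; return (a+b)/2,np.linalg.norm(a-b)
E
python3 - <<'E'
from cell import *
from h import *
np.set_printoptions(precision=1,suppress=True)
c=calibration("top");s=calibration("scene")
A=lambda l:np.array(l)/3.5+[160,180]-.4
B=lambda l:np.array(l)/4.5+[360,200]-.4
P=onz(c,B([(143,76),(668,140),(645,490),(105,443)]),28);print("plate",P,P.mean(0),[np.linalg.norm(P[i]-P[i-1]) for i in range(4)],np.degrees(np.arctan2(*(P[0]-P[1])[:2])),np.degrees(np.arctan2(*(P[3]-P[2])[:2])))
V=onz(c,B([(167,96),(347,106),(343,186),(165,172),(145,343),(327,354),(322,436),(140,420)]),52);print("V",V)
print("stud",tri(c,B([(455,254)]),s,[(399,152)]), onz(c,B([(455,254)]),114))
for n,q,zs in (("A",[(42,228),(124,207),(142,265),(68,292)],(47,64)),("B",[(180,427),(270,430),(265,505),(176,500)],(47,64)),("C",[(400,462),(481,443),(498,510),(415,530)],(30,))):
  for z in zs:
    P=onz(c,A(q),z);print(n,z,P.mean(0),[np.linalg.norm(P[i]-P[i-1]) for i in range(4)],np.degrees(np.arctan2(*(P[0]-P[1])[:2])),"scene",proj(s,P).round().tolist(),proj(s,P*[1,1,0]).round().tolist())
P=onz(c,A([(294,72),(368,67),(386,308),(308,312)]),14);print("strap top",P,P.mean(0))
P=onz(c,A([(294,72),(368,67),(388,330),(311,334)]),8);print("strap",P.mean(0))
P=onz(c,A([(318,152),(354,149),(359,241),(324,244)]),14);print("slot",P,P.mean(0))
P=onz(c,A([(514,47),(529,375)]),17);print("pipe",P,P.mean(0))
P=onz(c,A([(134,75)]),7);print("washer",P)
E
```

```text
plate [[ 560.2  -11.5   28. ]
 [ 528.7 -228.3   28. ]
 [ 386.5 -207.1   28. ]
 [ 413.1   11.1   28. ]] [ 472.1 -109.    28. ] [np.float64(148.8215676129301), np.float64(219.15762799660467), np.float64(143.83202448374325), np.float64(219.74947523135302)] 8.253169631673957 6.9529514992392425
V [[546.9 -16.5  52. ]
 [541.2 -88.2  52. ]
 [509.3 -84.5  52. ]
 [516.6 -14.1  52. ]
 [449.8  -2.8  52. ]
 [443.4 -74.   52. ]
 [411.6 -70.2  52. ]
 [420.2   0.6  52. ]]
stud (array([ 475.8, -112.7,  101.3]), np.float64(2.1596914092937625)) [[ 473.1 -109.2  114. ]]
A 47 [504.8 355.6  47. ] [np.float64(35.58514730259593), np.float64(42.92896243125604), np.float64(31.179494347114368), np.float64(39.59493402947686)] -12.930415314881992 scene [[238.0, 367.0], [248.0, 341.0], [269.0, 345.0], [263.0, 369.0]] [[242.0, 382.0], [252.0, 357.0], [271.0, 360.0], [265.0, 384.0]]
A 64 [502.2 351.7  64. ] [np.float64(34.93214150872171), np.float64(42.141193844709406), np.float64(30.607334555682243), np.float64(38.86834658248789)] -12.930415314881905 scene [[240.0, 359.0], [250.0, 334.0], [271.0, 338.0], [264.0, 
[... 637 characters left out ...]
39.0, 350.0], [359.0, 361.0], [345.0, 383.0]]
C 30 [382.  180.3  30. ] [np.float64(34.7613393817881), np.float64(41.71107383551267), np.float64(34.553169470418375), np.float64(42.626634852919565)] -11.661665253269783 scene [[366.0, 315.0], [372.0, 294.0], [392.0, 299.0], [387.0, 320.0]] [[365.0, 325.0], [370.0, 305.0], [391.0, 309.0], [385.0, 330.0]]
strap top [[600.8 257.7  14. ]
 [602.4 218.6  14. ]
 [474.5 211.   14. ]
 [473.5 251.3  14. ]] [537.8 234.7  14. ]
strap [533.2 234.6   8. ]
slot [[557.5 245.3  14. ]
 [558.5 226.5  14. ]
 [509.8 224.5  14. ]
 [508.8 242.7  14. ]] [533.7 234.7  14. ]
pipe [[610.4 141.5  17. ]
 [437.7 138.3  17. ]] [524.1 139.9  17. ]
washer [[603.4 344.    7. ]]
```

{"op": "arm_command", "data": {"delta_pos": [[0.478,-0.617,-0.066],[0.478,-0.617,-0.066],[0.478,-0.617,-0.066],[0.478,-0.617,-0.066],[0.478,-0.617,-0.066]], "delta_rot": [[0,0,0.06],[0,0,0.06],[0,0,0.06],[0,0,0.06],[0,0,0.06]], "claw": [0,0,0,0,0]}}

```text
t: 0.52
eef_pos: [286.0, 445.9, 197.7]
tcp_rot: [-3.141, -0.0, 2.968]
ft_force: [1.0, 0.0, 0.2]
opening: 1.002
grip_force: 0.0
```

{"op": "arm_command", "data": {"delta_pos": [[0.478,-0.617,-0.066],[0.478,-0.617,-0.066],[0.478,-0.617,-0.066],[0.478,-0.617,-0.066],[0.478,-0.617,-0.066]], "delta_rot": [[0,0,0.06],[0,0,0.06],[0,0,0.06],[0,0,0.06],[0,0,0.06]], "claw": [0,0,0,0,0]}}

```text
t: 0.93
eef_pos: [405.7, 291.7, 181.3]
tcp_rot: [-3.141, -0.0, 3.061]
ft_force: [0.1, 0.9, -0.9]
opening: 0.999
grip_force: 0.0
```

{"op": "arm_command", "data": {"delta_pos": [[0.478,-0.617,-0.066],[0.478,-0.617,-0.066],[0.478,-0.617,-0.066],[0.478,-0.617,-0.066],[0.478,-0.617,-0.066]], "delta_rot": [[0,0,0.06],[0,0,0.06],[0,0,0.06],[0,0,0.06],[0,0,0.06]], "claw": [0,0,0,0,0]}}

```text
t: 1.35
eef_pos: [525.4, 137.2, 164.7]
tcp_rot: [-3.141, -0.0, -3.128]
ft_force: [0.0, 0.4, -0.7]
opening: 0.996
grip_force: 0.0
```

```bash
python3 - <<'E'
from cell import *
import cv2
c=calibration("wrist");im=read_camera("wrist")
s=state();print(s['t'],s['eef_pos'],s['tcp_rot'],c)
cv2.imwrite("pics/w1.png",im[:,:,::-1])
E
```

```text
1.4 [527.73907414 134.73260259 164.25934694] [-3.14076795e+00  7.79916514e-04 -3.12953135e+00] {'camera_matrix': array([[401.38852642,   0.        , 312.2471303 ],
       [  0.        , 401.38852642, 231.91662838],
       [  0.        ,   0.        ,   1.        ]]), 'k1': -0.07734025085305024, 'T': array([[-1.22320211e-02,  9.59519120e-01,  2.81377747e-01,
         4.46380669e+02],
       [ 9.99925184e-01,  1.17198026e-02,  3.50323106e-03,
         1.35548804e+02],
       [ 6.37255291e-05,  2.81399547e-01, -9.59590689e-01,
         3.34811022e+02],
       [ 0.00000000e+00,  0.00000000e+00,  0.00000000e+00,
         1.00000000e+00]])}
```

View pics/w1.png

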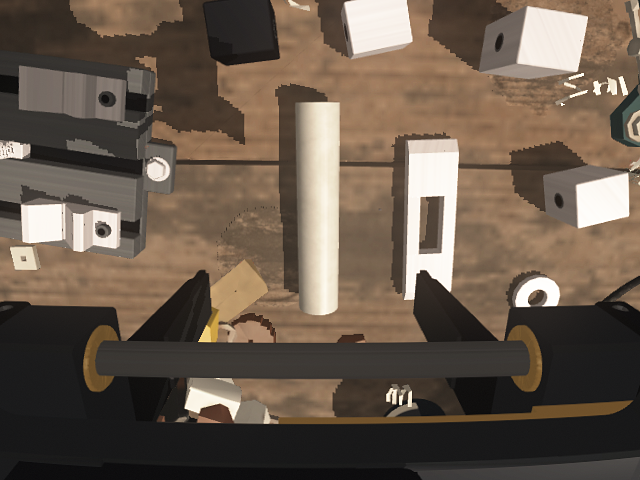

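{"op": "arm_command", "data": {"delta_pos": [[0,0,0],[0,0,0],[0,0,0],[0,0,0],[0,0,0]], "delta_rot": [[0,0,0],[0,0,0],[0,0,0],[0,0,0],[0,0,0]], "claw": [0,0,0,0,0]}}

```text
t: 1.82
eef_pos: [523.4, 140.9, 165.4]
tcp_rot: [3.141, 0.0, -3.125]
ft_force: [0.3, 0.3, 0.2]
opening: 1.002
grip_force: 0.0
```

```bash
python3 - <<'E'
from cell import *
from h import *
np.set_printoptions(precision=1,suppress=True)
c=calibration("wrist");im=read_camera("wrist");s=state()
print(s['eef_pos'],s['tcp_rot'],c['T'][:3,3])
cv2.imwrite("pics/w2.png",im[:,:,::-1])
m=(im.min(2)>150).astype(np.uint8)
for q in cv2.findContours(m,0,1)[0]:
    if cv2.contourArea(q)>600:
        r=cv2.minAreaRect(q);b=cv2.boxPoints(r);print(r,[onz(c,[r[0]],z)[0] for z in (7,14,17,52)])
E
```

```text
[523.5 140.8 165.4] [ 3.1  0.  -3.1] [444.3 139.  335.5]
((207.66946411132812, 405.38726806640625), (52.4764404296875, 23.028934478759766), 15.461216926574707) [array([723.1,  38.7,   7. ]), array([717.1,  40.9,  14. ]), array([714.6,  41.8,  17. ]), array([684.9,  52.5,  52. ])]
((532.0, 292.5), (27.0, 44.0), 90.0) [array([595.6, 343.1,   7. ]), array([592.4, 338.8,  14. ]), array([591. , 336.9,  17. ]), array([574.9, 315.2,  52. ])]
((92.5, 231.5), (41.0, 47.0), 90.0) [array([543.2, -51.4,   7. ]), array([541.1, -47.3,  14. ]), array([540.2, -45.6,  17. ]), array([529.6, -25.3,  52. ])]
((39.48823928833008, 224.55296325683594), (38.27621841430664, 44.03738021850586), 88.49256896972656) [array([ 537.5, -100.1,    7. ]), array([535.5, -95. ,  14. ]), array([534.7, -92.8,  17. ]), array([524.7, -67.3,  52. ])]
((596.92138671875, 203.15420532226562), (43.17178726196289, 60.50255584716797), 77.19573211669922) [array([510.8, 388.5,   7. ]), array([509.4, 383.1,  14. ]), array([508.8, 380.9,  17. ]), array([501.7, 354.3,  52. ])]
((426.2411804199219, 221.5316162109375), (50.46770477294922, 160.27284240722656), 1.459449291229248) [array([530. , 237.6,   7. ]), array([528.2, 235.5,  14. ]), array([527.4, 234.6,  17. ]), array([518.3, 224.1,  52. ])]
((317.0, 210.5), (211.0, 34.0), 90.0) [array([521.9, 144.3,   7. ]), array([520.2, 144.2,  14. ]), array([519.5, 144.1,  17. ]), array([511.2, 143.6,  52. ])]
((545.978271484375, 43.2902717590332), (62.73650360107422, 59.08700942993164), 10.007980346679688) [array([384.1, 321.1,   7. ]), array([385.4, 317.3,  14. ]), array([386. , 315.6,  17. ]), array([392.4, 296.2,  52. ])]
((373.1621398925781, 27.472976684570312), (57.53964614868164, 62.63601303100586), 80.53767395019531) [array([378.7, 184.3,   7. ]), array([380.1, 183.3,  14. ]), array([380.7, 182.9,  17. ]), array([387.7, 178.1,  52. ])]
```

{"op": "arm_command", "data": {"delta_pos": [[-0.004,0.006,-0.15],[-0.004,0.006,-0.3],[-0.004,0.006,-0.42],[-0.004,0.006,-0.5],[-0.004,0.006,-0.55]], "delta_rot": [[0,0,0],[0,0,0],[0,0,0],[0,0,0],[0,0,0]], "claw": [0,0,0,0,0]}}

```text
t: 2.28
eef_pos: [521.7, 141.9, 25.4]
tcp_rot: [-3.141, -0.003, -3.126]
ft_force: [-0.6, -0.6, -0.1]
opening: 0.998
grip_force: 0.0
```

{"op": "arm_command", "data": {"delta_pos": [[0,0,-0.04],[0,0,-0.07],[0,0,-0.09],[0,0,-0.094],[0,0,-0.094]], "delta_rot": [[0,0,0],[0,0,0],[0,0,0],[0,0,0],[0,0,0]], "claw": [0,0,0,0,0]}}

```text
t: 2.7
eef_pos: [523.0, 141.6, 4.5]
tcp_rot: [3.141, 0.0, -3.126]
ft_force: [-0.1, 0.3, 0.1]
opening: 1.005
grip_force: 0.0
```

{"op": "arm_command", "data": {"delta_pos": [[0,0,0],[0,0,0],[0,0,0],[0,0,0],[0,0,0]], "delta_rot": [[0,0,0],[0,0,0],[0,0,0],[0,0,0],[0,0,0]], "claw": [0.3,0.6,1,1,1]}}

```text
t: 3.12
eef_pos: [523.0, 141.5, 4.4]
tcp_rot: [3.141, 0.0, -3.127]
ft_force: [-0.1, -0.1, -0.3]
opening: 0.708
grip_force: 0.0
```

{"op": "arm_command", "data": {"delta_pos": [[0,0,0],[0,0,0],[0,0,0],[0,0,0],[0,0,0]], "delta_rot": [[0,0,0],[0,0,0],[0,0,0],[0,0,0],[0,0,0]], "claw": [1,1,1,1,1]}}

```text
t: 3.53
eef_pos: [522.9, 141.5, 4.1]
tcp_rot: [3.142, -0.0, -3.127]
ft_force: [-0.1, -1.2, 0.1]
opening: 0.355
grip_force: 3.4
```

{"op": "arm_command", "data": {"delta_pos": [[0,0,0],[0,0,0],[0,0,0],[0,0,0.02],[0,0,0.05]], "delta_rot": [[0,0,0],[0,0,0],[0,0,0],[0,0,0],[0,0,0]], "claw": [1,1,1,1,1]}}

```text
t: 3.95
eef_pos: [522.4, 141.4, 16.5]
tcp_rot: [-3.141, -0.002, -3.127]
ft_force: [0.9, -0.1, -2.2]
opening: 0.348
grip_force: 30.0
```

{"op": "arm_command", "data": {"delta_pos": [[0,0,0.1],[0,0,0.2],[0,-0.05,0.35],[0,-0.1,0.5],[0,-0.15,0.6]], "delta_rot": [[0,0,0],[0,0,0],[0,0,0],[0,0,0],[0,0,0]], "claw": [1,1,1,1,1]}}

```text
t: 4.37
eef_pos: [523.0, 103.7, 170.4]
tcp_rot: [3.141, 0.003, -3.126]
ft_force: [0.5, 1.1, -2.3]
opening: 0.354
grip_force: 30.0
```

{"op": "arm_command", "data": {"delta_pos": [[-0.05,-0.1,0],[-0.1,-0.2,0],[-0.14,-0.28,0],[-0.16,-0.32,0],[-0.17,-0.33,0]], "delta_rot": [[0,0,-0.09],[0,0,-0.09],[0,0,-0.09],[0,0,-0.09],[0,0,-0.09]], "claw": [1,1,1,1,1]}}

```text
t: 4.78
eef_pos: [479.8, 20.3, 167.2]
tcp_rot: [3.142, 0.0, 3.013]
ft_force: [-0.1, 1.1, -3.0]
opening: 0.355
grip_force: 30.0
```

{"op": "arm_command", "data": {"delta_pos": [[0,0,0],[0,0,0],[0,0,0],[0,0,0],[0,0,0]], "delta_rot": [[0,0,0],[0,0,0],[0,0,0],[0,0,0],[0,0,0]], "claw": [1,1,1,1,1]}}

```text
t: 5.2
eef_pos: [480.6, 22.1, 166.5]
tcp_rot: [3.141, -0.0, 3.016]
ft_force: [0.9, -0.3, -3.6]
opening: 0.351
grip_force: 30.0
```

```bash
python3 - <<'E'
from cell import *
from h import *
c=calibration("wrist");im=read_camera("wrist");s=state()
print(s['eef_pos'],s['tcp_rot'],s['opening']);np.save("w3.npy",c,allow_pickle=True)
cv2.imwrite("pics/w3.png",im[:,:,::-1])
E
```

```text
[480.51814553  22.00250412 166.51713452] [ 3.14144939e+00 -2.16463518e-04  3.01597182e+00] 0.35221922993692506
```

View pics/w3.png

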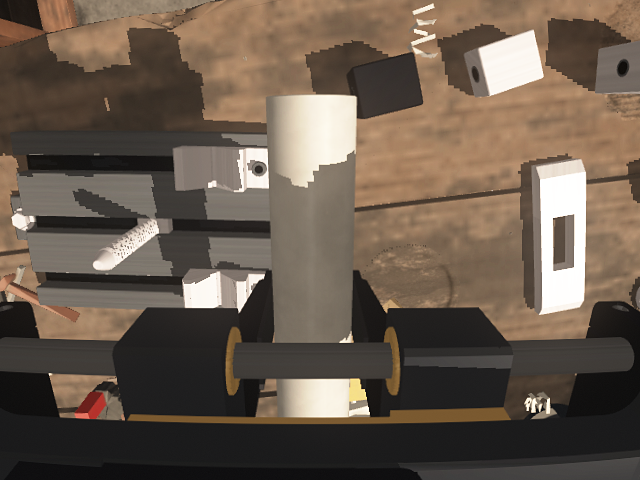

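```bash
python3 - <<'E'
from h import *
np.set_printoptions(precision=1,suppress=True)
c=np.load("w3.npy",allow_pickle=True).item()
print("tip",onz(c,[(101,262)],114))
print("base",onz(c,[(160,226)],28))
print("Lcorners",onz(c,[(13,134),(42,305)],28))
print("Vleft",onz(c,[(174,148),(174,186),(183,270)],52))
print("pipe ends near",onz(c,[(268,98),(357,98)],184),proj(c,[[480.5,22,166.5]]))
import cv2
im=cv2.imread("pics/w3.png")
cv2.imwrite("pics/w3c.png",cv2.resize(im[110:320,0:280],None,fx=2.8,fy=2.8,interpolation=cv2.INTER_CUBIC))
E
```

```text
tip [[ 469.5 -105.9  114. ]]
base [[ 471.4 -101.1   28. ]]
Lcorners [[ 382.5 -203.2   28. ]
 [ 528.5 -225.5   28. ]]
Vleft [[411.5 -67.9  52. ]
 [438.  -73.7  52. ]
 [502.6 -81.2  52. ]]
pipe ends near [[394.1  16.3 184. ]
 [398.2  48.4 184. ]] [[313.3 292.1]]
```

View pics/w3c.png

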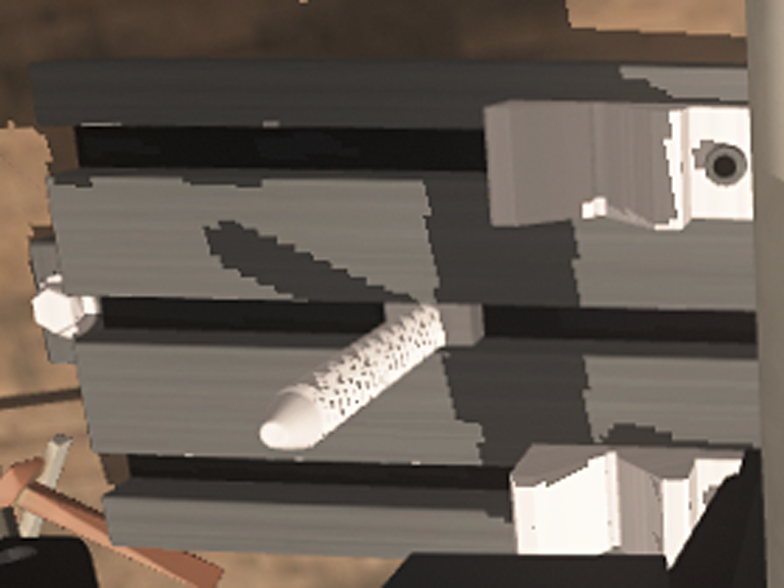

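{"op": "arm_command", "data": {"delta_pos": [[-0.003,-0.08,0],[-0.006,-0.18,0],[-0.012,-0.26,-0.05],[-0.012,-0.29,-0.1],[-0.012,-0.296,-0.15]], "delta_rot": [[0,0,-0.006],[0,0,-0.006],[0,0,-0.006],[0,0,-0.006],[0,0,-0.006]], "claw": [1,1,1,1,1]}}

```text
t: 5.67
eef_pos: [477.6, -53.8, 128.8]
tcp_rot: [-3.141, 0.001, 3.004]
ft_force: [0.5, -0.4, -3.1]
opening: 0.349
grip_force: 30.0
```

{"op": "arm_command", "data": {"delta_pos": [[0,0,-0.05],[0,0,-0.12],[0,0,-0.19],[0,0,-0.24],[0,0,-0.26]], "delta_rot": [[0,0,0],[0,0,0],[0,0,0],[0,0,0],[0,0,0]], "claw": [1,1,1,1,1]}}

```text
t: 6.08
eef_pos: [477.0, -52.2, 62.6]
tcp_rot: [3.141, -0.002, 3.006]
ft_force: [-0.8, 0.1, -3.6]
opening: 0.349
grip_force: 30.0
```

{"op": "arm_command", "data": {"delta_pos": [[0,0,-0.015],[0,0,-0.03],[0,0,-0.04],[0,0,-0.05],[0,0,-0.05]], "delta_rot": [[0,0,0],[0,0,0],[0,0,0],[0,0,0],[0,0,0]], "claw": [1,1,1,1,1]}}

```text
t: 6.5
eef_pos: [477.4, -52.5, 51.7]
tcp_rot: [3.142, 0.0, 3.006]
ft_force: [1.0, 0.2, -2.8]
opening: 0.352
grip_force: 30.0
```

{"op": "arm_command", "data": {"delta_pos": [[0,0,-0.006],[0,0,-0.012],[0,0,-0.016],[0,0,-0.018],[0,0,-0.018]], "delta_rot": [[0,0,0],[0,0,0],[0,0,0],[0,0,0],[0,0,0]], "claw": [1,1,1,1,1]}}

```text
t: 6.92
eef_pos: [477.4, -52.5, 47.2]
tcp_rot: [3.142, 0.0, 3.006]
ft_force: [-1.3, -1.0, -1.3]
opening: 0.349
grip_force: 30.0
```

{"op": "arm_command", "data": {"delta_pos": [[0,0,-0.004],[0,0,-0.008],[0,0,-0.008],[0,0,-0.008],[0,0,-0.008]], "delta_rot": [[0,0,0],[0,0,0],[0,0,0],[0,0,0],[0,0,0]], "claw": [1,1,1,1,1]}}

```text
t: 7.33
eef_pos: [477.5, -52.8, 45.9]
tcp_rot: [-3.141, 0.001, 3.005]
ft_force: [-5.0, -3.0, 11.4]
opening: 0.349
grip_force: 30.0
```

{"op": "arm_command", "data": {"delta_pos": [[0,0,0.002],[0,0,0.002],[0,0,0.002],[0,0,0.002],[0,0,0.002]], "delta_rot": [[0,0,0],[0,0,0],[0,0,0],[0,0,0],[0,0,0]], "claw": [0.5,0.5,0.5,0.5,0.5]}}

```text
t: 7.75
eef_pos: [477.4, -52.4, 45.6]
tcp_rot: [3.141, -0.0, 3.006]
ft_force: [0.1, 0.4, -0.2]
opening: 0.498
grip_force: 0.0
```

{"op": "arm_command", "data": {"delta_pos": [[0,0,0.02],[0,0,0.08],[0,0,0.2],[0,0,0.35],[0,0,0.45]], "delta_rot": [[0,0,0],[0,0,0],[0,0,0],[0,0,0],[0,0,0]], "claw": [0.5,0.5,0.5,0.5,0.5]}}

```text
t: 8.17
eef_pos: [477.5, -52.5, 160.9]
tcp_rot: [-3.142, 0.001, 3.006]
ft_force: [0.8, 0.1, 0.2]
opening: 0.501
grip_force: 0.0
```

{"op": "arm_command", "data": {"delta_pos": [[0,0,0],[0,0,0],[0,0,0],[0,0,0],[0,0,0]], "delta_rot": [[0,0,0],[0,0,0],[0,0,0],[0,0,0],[0,0,0]], "claw": [0,0,0,0,0]}}

```text
t: 8.58
eef_pos: [476.9, -52.4, 157.1]
tcp_rot: [3.141, -0.002, 3.006]
ft_force: [-0.2, 0.6, -0.0]
opening: 0.797
grip_force: 0.0
```

```bash
python3 - <<'E'
from cell import *
from h import *
c=calibration("wrist");im=read_camera("wrist");s=state()
print(s['eef_pos'],s['tcp_rot'],s['opening']);np.save("w4.npy",c,allow_pickle=True)
cv2.imwrite("pics/w4.png",im[:,:,::-1])
E
```

```text
[477.0232678  -52.41828259 157.2199284 ] [ 3.14128366e+00 -1.91030535e-03  3.00572643e+00] 0.8345283569506239
```

View pics/w4.png

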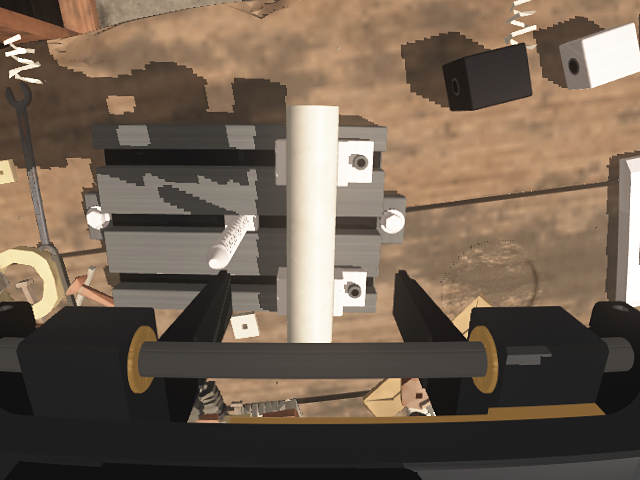

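```bash
python3 - <<'E'
from h import *
np.set_printoptions(precision=1,suppress=True)
c=np.load("w4.npy",allow_pickle=True).item()
print("corners",onz(c,[(93,126),(386,126)],28))
print("slot mid edges L", onz(c,[(104,208),(107,229),(377,212),(379,235)],28))
print("tip",onz(c,[(216,264)],114))
print("pipe",onz(c,[(290,106),(338,106)],75),onz(c,[(288,250),(334,250)],75))
E
```

```text
corners [[ 381.9 -204.1   28. ]
 [ 413.2   10.    28. ]]
slot mid edges L [[ 443.8 -212.4   28. ]
 [ 460.6 -214.7   28. ]
 [ 476.3   -2.7   28. ]
 [ 494.9   -2.8   28. ]]
tip [[ 471.8 -107.6  114. ]]
pipe [[391.3 -54.7  75. ]
 [395.3 -26.   75. ]] [[481.9 -69.9  75. ]
 [486.1 -39.6  75. ]]
```

{"op": "arm_command", "data": {"delta_pos": [[0.01,0.12,0.01],[0.02,0.28,0.01],[0.03,0.44,0.01],[0.04,0.6,0.01],[0.05,0.76,0.01]], "delta_rot": [[0,0,-0.07],[0,0,-0.14],[0,0,-0.22],[0,0,-0.3],[0,0,-0.37]], "claw": [0,0,0,0,0]}}

```text
t: 9.05
eef_pos: [489.0, 125.6, 160.0]
tcp_rot: [-3.141, -0.001, 2.459]
ft_force: [0.8, 0.6, 0.3]
opening: 0.996
grip_force: 0.0
```

{"op": "arm_command", "data": {"delta_pos": [[0.01,0.16,0],[0.02,0.32,0],[0.03,0.48,0],[0.04,0.62,0],[0.05,0.72,0]], "delta_rot": [[0,0,-0.08],[0,0,-0.16],[0,0,-0.24],[0,0,-0.31],[0,0,-0.36]], "claw": [0.2,0.2,0.2,0.2,0.2]}}

```text
t: 9.47
eef_pos: [501.3, 306.9, 159.8]
tcp_rot: [-3.141, -0.0, 1.894]
ft_force: [0.5, -0.3, -0.1]
opening: 0.805
grip_force: 0.0
```

{"op": "arm_command", "data": {"delta_pos": [[0.002,0.08,0],[0.004,0.13,0],[0.004,0.15,0],[0.004,0.15,0],[0.004,0.15,0]], "delta_rot": [[0,0,-0.03],[0,0,-0.03],[0,0,-0.03],[0,0,-0.03],[0,0,-0.03]], "claw": [0.2,0.2,0.2,0.2,0.2]}}

```text
t: 9.88
eef_pos: [502.7, 340.6, 160.3]
tcp_rot: [-3.141, 0.0, 1.853]
ft_force: [-0.2, 0.5, -0.0]
opening: 0.8
grip_force: 0.0
```

{"op": "arm_command", "data": {"delta_pos": [[0,0,0],[0,0,0],[0,0,0],[0,0,0],[0,0,0]], "delta_rot": [[0,0,0],[0,0,0],[0,0,0],[0,0,0],[0,0,0]], "claw": [0.2,0.2,0.2,0.2,0.2]}}

```text
t: 10.3
eef_pos: [502.9, 341.2, 160.8]
tcp_rot: [3.141, -0.0, 1.852]
ft_force: [0.3, 0.4, 0.3]
opening: 0.799
grip_force: 0.0
```

```bash
python3 - <<'E'
from cell import *
from h import *
c=calibration("wrist");im=read_camera("wrist");s=state()
print(s['eef_pos'],s['tcp_rot'],s['opening']);np.save("w5.npy",c,allow_pickle=True)
cv2.imwrite("pics/w5.png",im[:,:,::-1])
E
```

```text
[502.86778863 341.29903747 160.76056722] [ 3.14139025e+00 -9.79872213e-06  1.85176932e+00] 0.7972574588011994
```

View pics/w5.png

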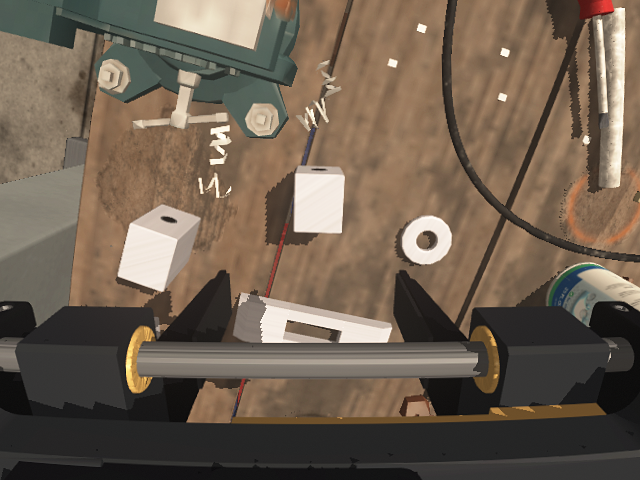

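```bash
python3 - <<'E'
from h import *
np.set_printoptions(precision=1,suppress=True)
c=np.load("w5.npy",allow_pickle=True).item()
P=onz(c,[(297,174),(343,175),(342,233),(295,232)],47);print(P,P.mean(0),[np.linalg.norm(P[i]-P[i-1]) for i in range(4)])
P=onz(c,[(427,240)],7);print("washer",P)
P=onz(c,[(402,240),(452,240)],4);print("washer",P)
d=np.degrees
P=onz(c,[(297,174),(343,175),(342,233),(295,232)],47)
for a,b in((0,1),(3,2),(0,3),(1,2)):print(d(np.arctan2(*(P[b]-P[a])[1::-1])))
E
```

```text
[[482.2 375.2  47. ]
 [513.7 383.5  47. ]
 [525.7 342.3  47. ]
 [492.2 333.5  47. ]] [503.4 358.7  47. ] [np.float64(42.8639746694752), np.float64(32.61431323683889), np.float64(42.89315549760164), np.float64(34.683838068449504)]
washer [[603.5 345.9   7. ]]
washer [[583.8 339.2   4. ]
 [625.7 351.2   4. ]]
14.787706461611199
14.742217347534053
-76.54980623000239
-73.78421368946093
```

{"op": "arm_command", "data": {"delta_pos": [[0.002,0.03,-0.06],[0.002,0.06,-0.18],[0.002,0.068,-0.3],[0.002,0.068,-0.4],[0.002,0.068,-0.48]], "delta_rot": [[0,0,-0.008],[0,0,-0.008],[0,0,-0.008],[0,0,-0.008],[0,0,-0.008]], "claw": [0.2,0.2,0.2,0.2,0.2]}}

```text
t: 10.77
eef_pos: [502.7, 358.4, 38.7]
tcp_rot: [-3.14, 0.0, 1.84]
ft_force: [1.0, 0.3, 0.3]
opening: 0.798
grip_force: 0.0
```

{"op": "arm_command", "data": {"delta_pos": [[0,0,-0.04],[0,0,-0.07],[0,0,-0.074],[0,0,-0.074],[0,0,-0.074]], "delta_rot": [[0,0,0],[0,0,0],[0,0,0],[0,0,0],[0,0,0]], "claw": [0.2,0.2,0.2,0.5,1]}}

```text
t: 11.18
eef_pos: [503.8, 358.8, 23.3]
tcp_rot: [3.14, -0.0, 1.839]
ft_force: [0.1, -0.8, 0.2]
opening: 0.708
grip_force: 0.0
```

{"op": "arm_command", "data": {"delta_pos": [[0,0,0],[0,0,0],[0,0,0],[0,0,0],[0,0,0]], "delta_rot": [[0,0,0],[0,0,0],[0,0,0],[0,0,0],[0,0,0]], "claw": [1,1,1,1,1]}}

```text
t: 11.6
eef_pos: [503.1, 358.4, 22.4]
tcp_rot: [-3.141, 0.0, 1.839]
ft_force: [0.2, 0.2, 1.3]
opening: 0.379
grip_force: 30.0
```

{"op": "arm_command", "data": {"delta_pos": [[0,0,0],[0,0,0],[0,0,0],[0,0,0],[0,0,0]], "delta_rot": [[0,0,0],[0,0,0],[0,0,0],[0,0,0],[0,0,0]], "claw": [1,1,1,1,1]}}

```text
t: 12.02
eef_pos: [503.1, 358.5, 22.4]
tcp_rot: [-3.141, 0.0, 1.84]
ft_force: [-2.4, -2.0, 5.7]
opening: 0.379
grip_force: 30.0
```

{"op": "arm_command", "data": {"delta_pos": [[0,0,0.08],[0,0,0.22],[-0.01,-0.06,0.36],[-0.02,-0.16,0.5],[-0.03,-0.3,0.6]], "delta_rot": [[0,0,0],[0,0,0],[0,0,0],[0,0,0],[0,0,0]], "claw": [1,1,1,1,1]}}

```text
t: 12.43
eef_pos: [495.9, 286.4, 172.3]
tcp_rot: [3.14, -0.001, 1.842]
ft_force: [1.0, 0.1, -5.1]
opening: 0.379
grip_force: 30.0
```

{"op": "arm_command", "data": {"delta_pos": [[-0.01,-0.15,0.02],[-0.02,-0.3,0.04],[-0.03,-0.46,0.04],[-0.04,-0.62,0.04],[-0.05,-0.78,0.04]], "delta_rot": [[0,0,-0.04],[0,0,-0.08],[0,0,-0.12],[0,0,-0.16],[0,0,-0.2]], "claw": [1,1,1,1,1]}}

```text
t: 12.85
eef_pos: [482.6, 89.1, 180.1]
tcp_rot: [-3.141, 0.0, 1.523]
ft_force: [2.8, -0.5, -5.8]
opening: 0.377
grip_force: 30.0
```

{"op": "arm_command", "data": {"delta_pos": [[-0.02,-0.16,0],[-0.03,-0.32,0],[-0.04,-0.48,0],[-0.05,-0.62,0],[-0.06,-0.74,0]], "delta_rot": [[0,0,-0.04],[0,0,-0.062],[0,0,-0.062],[0,0,-0.062],[0,0,-0.062]], "claw": [1,1,1,1,1]}}

```text
t: 13.27
eef_pos: [467.8, -96.5, 180.0]
tcp_rot: [-3.141, 0.0, 1.427]
ft_force: [0.7, 1.2, -5.7]
opening: 0.375
grip_force: 30.0
```

{"op": "arm_command", "data": {"delta_pos": [[-0.01,-0.12,0],[-0.018,-0.2,0],[-0.018,-0.25,0],[-0.018,-0.27,0],[-0.018,-0.274,0]], "delta_rot": [[0,0,0],[0,0,0],[0,0,0],[0,0,0],[0,0,0]], "claw": [1,1,1,1,1]}}

```text
t: 13.68
eef_pos: [463.9, -163.1, 180.1]
tcp_rot: [-3.141, -0.0, 1.427]
ft_force: [-0.2, 0.1, -6.0]
opening: 0.379
grip_force: 30.0
```

{"op": "arm_command", "data": {"delta_pos": [[0,0,0],[0,0,0],[0,0,0],[0,0,0],[0,0,0]], "delta_rot": [[0,0,0],[0,0,0],[0,0,0],[0,0,0],[0,0,0]], "claw": [1,1,1,1,1]}}

```text
t: 14.1
eef_pos: [464.0, -162.2, 180.6]
tcp_rot: [3.141, -0.0, 1.429]
ft_force: [-0.5, -0.2, -5.4]
opening: 0.375
grip_force: 30.0
```

{"op": "arm_command", "data": {"delta_pos": [[-0.002,-0.006,-0.06],[-0.002,-0.012,-0.18],[-0.002,-0.012,-0.32],[-0.002,-0.012,-0.43],[-0.002,-0.012,-0.49]], "delta_rot": [[0,0,0],[0,0,0],[0,0,0],[0,0,0],[0,0,0]], "claw": [1,1,1,1,1]}}

```text
t: 14.52
eef_pos: [462.6, -165.1, 55.5]
tcp_rot: [-3.139, -0.001, 1.428]
ft_force: [-1.0, 1.2, -6.2]
opening: 0.378
grip_force: 30.0
```

{"op": "arm_command", "data": {"delta_pos": [[0,0,-0.01],[0,0,-0.02],[0,0,-0.024],[0,0,-0.026],[0,0,-0.026]], "delta_rot": [[0,0,0],[0,0,0],[0,0,0],[0,0,0],[0,0,0]], "claw": [1,1,1,1,1]}}

```text
t: 14.93
eef_pos: [464.0, -165.9, 52.5]
tcp_rot: [3.14, 0.001, 1.428]
ft_force: [0.1, 0.3, -5.6]
opening: 0.375
grip_force: 30.0
```

{"op": "arm_command", "data": {"delta_pos": [[0,0,-0.003],[0,0,-0.006],[0,0,-0.006],[0,0,-0.006],[0,0,-0.006]], "delta_rot": [[0,0,0],[0,0,0],[0,0,0],[0,0,0],[0,0,0]], "claw": [1,1,1,1,1]}}

```text
t: 15.35
eef_pos: [463.6, -165.8, 50.3]
tcp_rot: [3.141, 0.0, 1.428]
ft_force: [-0.2, 1.1, -0.5]
opening: 0.373
grip_force: 30.0
```

{"op": "arm_command", "data": {"delta_pos": [[0,0,0],[0,0,0],[0,0,0],[0,0,0],[0,0,0]], "delta_rot": [[0,0,0],[0,0,0],[0,0,0],[0,0,0],[0,0,0]], "claw": [0.4,0.4,0.4,0.4,0.4]}}

```text
t: 15.77
eef_pos: [463.5, -165.8, 50.1]
tcp_rot: [3.141, 0.0, 1.428]
ft_force: [-0.7, 0.3, -0.1]
opening: 0.593
grip_force: 0.0
```

{"op": "arm_command", "data": {"delta_pos": [[0,0,0.02],[0,0,0.1],[0,0,0.24],[0,0,0.38],[0,0,0.5]], "delta_rot": [[0,0,0],[0,0,0],[0,0,0],[0,0,0],[0,0,0]], "claw": [0.4,0.4,0.4,0.4,0.4]}}

```text
t: 16.18
eef_pos: [463.3, -165.7, 177.4]
tcp_rot: [3.141, 0.0, 1.428]
ft_force: [0.1, -0.2, -0.6]
opening: 0.6
grip_force: 0.0
```

{"op": "arm_command", "data": {"delta_pos": [[0.02,0.12,0],[0.04,0.28,0],[0.06,0.44,0],[0.08,0.6,0],[0.1,0.76,0]], "delta_rot": [[0,0,-0.07],[0,0,-0.15],[0,0,-0.23],[0,0,-0.3],[0,0,-0.38]], "claw": [0.2,0.2,0.2,0.2,0.2]}}

```text
t: 16.6
eef_pos: [486.5, 8.9, 175.6]
tcp_rot: [3.141, -0.0, 0.876]
ft_force: [0.6, -0.7, 0.3]
opening: 0.793
grip_force: 0.0
```

{"op": "arm_command", "data": {"delta_pos": [[0.03,0.16,0],[0.07,0.32,0],[0.11,0.48,0],[0.14,0.62,0],[0.16,0.72,0]], "delta_rot": [[0,0,-0.08],[0,0,-0.16],[0,0,-0.24],[0,0,-0.32],[0,0,-0.38]], "claw": [0.2,0.2,0.2,0.2,0.2]}}

```text
t: 17.02
eef_pos: [526.7, 189.1, 175.5]
tcp_rot: [3.142, -0.0, 0.304]
ft_force: [-1.1, -0.7, -0.3]
opening: 0.8
grip_force: 0.0
```

{"op": "arm_command", "data": {"delta_pos": [[0.01,0.05,0],[0.014,0.1,0],[0.014,0.122,0],[0.014,0.122,0],[0.014,0.122,0]], "delta_rot": [[0,0,-0.06],[0,0,-0.118],[0,0,-0.118],[0,0,-0.118],[0,0,-0.118]], "claw": [0.2,0.2,0.2,0.2,0.2]}}

```text
t: 17.43
eef_pos: [529.9, 217.0, 175.2]
tcp_rot: [3.141, 0.0, 0.127]
ft_force: [-0.8, -0.1, 0.3]
opening: 0.799
grip_force: 0.0
```

{"op": "arm_command", "data": {"delta_pos": [[0,0,0],[0,0,0],[0,0,0],[0,0,0],[0,0,0]], "delta_rot": [[0,0,0],[0,0,0],[0,0,0],[0,0,0],[0,0,0]], "claw": [0.2,0.2,0.2,0.2,0.2]}}

```text
t: 17.85
eef_pos: [530.1, 217.1, 175.1]
tcp_rot: [3.142, -0.0, 0.124]
ft_force: [-0.4, 0.8, -0.2]
opening: 0.798
grip_force: 0.0
```

```bash
python3 - <<'E'
from cell import *
from h import *
c=calibration("wrist");im=read_camera("wrist");s=state()
print(s['eef_pos'],s['tcp_rot'],s['opening']);np.save("w6.npy",c,allow_pickle=True)
cv2.imwrite("pics/w6.png",im[:,:,::-1])
cv2.imwrite("pics/top6.png",read_camera("top")[:,:,::-1])
E
```

```text
[530.0909286  217.13492091 175.07825929] [3.14151312e+00 7.17171411e-06 1.23694838e-01] 0.803053640052821
```

View pics/w6.png

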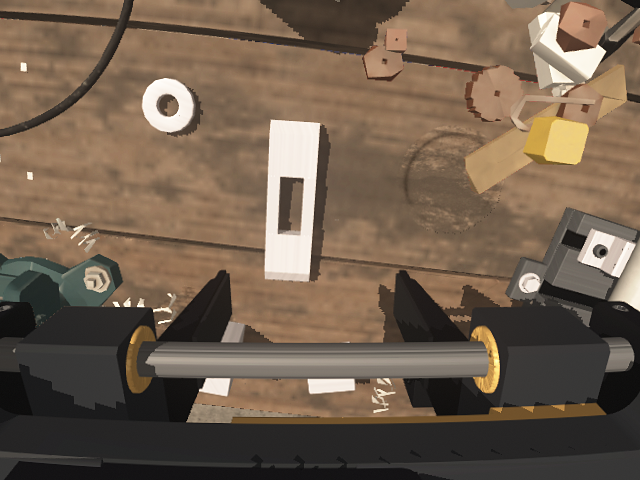

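```bash
python3 - <<'E'
from h import *
np.set_printoptions(precision=1,suppress=True)
c=np.load("w6.npy",allow_pickle=True).item()
S=onz(c,[(281,177),(304,178),(301,235),(278,234)],14);print("slot",S,S.mean(0))
P=onz(c,[(272,122),(320,123),(311,273),(265,272)],14);print("strap",P,P.mean(0))
for a,b in((0,3),(1,2)):print(np.degrees(np.arctan2(*(P[a]-P[b])[1::-1])),np.degrees(np.arctan2(*(S[a]-S[b])[1::-1])))
print("washer",onz(c,[(168,104)],7))
E
```

```text
slot [[557.  246.   14. ]
 [558.5 226.9  14. ]
 [509.2 223.8  14. ]
 [507.7 243.6  14. ]] [533.1 235.1  14. ]
strap [[600.3 257.7  14. ]
 [604.1 219.4  14. ]
 [475.3 211.   14. ]
 [471.2 251.6  14. ]] [537.7 234.9  14. ]
2.6903998718958353 2.7840711560294857
3.7531549357278555 3.6794878938395525
washer [[604.8 344.5   7. ]]
```

{"op": "arm_command", "data": {"delta_pos": [[0.006,0.03,-0.08],[0.012,0.06,-0.22],[0.012,0.072,-0.38],[0.012,0.072,-0.52],[0.012,0.072,-0.6]], "delta_rot": [[0,0,-0.02],[0,0,-0.044],[0,0,-0.044],[0,0,-0.044],[0,0,-0.044]], "claw": [0.2,0.2,0.2,0.2,0.2]}}

```text
t: 18.37
eef_pos: [531.6, 235.1, 21.6]
tcp_rot: [3.141, 0.004, 0.055]
ft_force: [0.5, 0.4, 0.4]
opening: 0.798
grip_force: 0.0
```

{"op": "arm_command", "data": {"delta_pos": [[0,0,-0.04],[0,0,-0.07],[0,0,-0.086],[0,0,-0.088],[0,0,-0.088]], "delta_rot": [[0,0,0],[0,0,0],[0,0,0],[0,0,0],[0,0,0]], "claw": [0.2,0.2,0.2,0.5,1]}}

```text
t: 18.78
eef_pos: [533.6, 235.5, 4.0]
tcp_rot: [-3.141, -0.002, 0.055]
ft_force: [0.2, 0.4, 0.4]
opening: 0.71
grip_force: 0.0
```

{"op": "arm_command", "data": {"delta_pos": [[0,0,0],[0,0,0],[0,0,0],[0,0,0],[0,0,0]], "delta_rot": [[0,0,0],[0,0,0],[0,0,0],[0,0,0],[0,0,0]], "claw": [1,1,1,1,1]}}

```text
t: 19.2
eef_pos: [533.3, 235.5, 3.5]
tcp_rot: [-3.141, -0.001, 0.055]
ft_force: [-1.8, 0.5, 3.4]
opening: 0.417
grip_force: 30.0
```

{"op": "arm_command", "data": {"delta_pos": [[0,0,0],[0,0,0],[0,0,0],[0,0,0],[0,0,0]], "delta_rot": [[0,0,0],[0,0,0],[0,0,0],[0,0,0],[0,0,0]], "claw": [1,1,1,1,1]}}

```text
t: 19.62
eef_pos: [533.3, 235.5, 3.5]
tcp_rot: [-3.141, -0.001, 0.055]
ft_force: [-1.1, 0.9, 6.1]
opening: 0.414
grip_force: 30.0
```

{"op": "arm_command", "data": {"delta_pos": [[0,0,0.05],[0,0,0.16],[0,0,0.32],[0,-0.04,0.48],[0,-0.1,0.6]], "delta_rot": [[0,0,0],[0,0,0],[0,0,0],[0,0,0],[0,0,0]], "claw": [1,1,1,1,1]}}

```text
t: 20.03
eef_pos: [532.9, 210.9, 156.1]
tcp_rot: [-3.141, -0.001, 0.056]
ft_force: [1.1, 0.9, -4.5]
opening: 0.417
grip_force: 30.0
```

{"op": "arm_command", "data": {"delta_pos": [[-0.02,-0.12,0.03],[-0.04,-0.26,0.06],[-0.07,-0.4,0.06],[-0.1,-0.54,0.06],[-0.13,-0.68,0.06]], "delta_rot": [[0,0,0.07],[0,0,0.14],[0,0,0.22],[0,0,0.3],[0,0,0.37]], "claw": [1,1,1,1,1]}}

```text
t: 20.45
eef_pos: [500.0, 41.3, 168.5]
tcp_rot: [-3.142, 0.0, 0.635]
ft_force: [1.0, 1.0, -5.4]
opening: 0.417
grip_force: 30.0
```

{"op": "arm_command", "data": {"delta_pos": [[-0.03,-0.12,0],[-0.05,-0.24,0],[-0.08,-0.36,0],[-0.1,-0.46,0],[-0.116,-0.54,0]], "delta_rot": [[0,0,0.08],[0,0,0.16],[0,0,0.24],[0,0,0.32],[0,0,0.38]], "claw": [1,1,1,1,1]}}

```text
t: 20.87
eef_pos: [471.0, -94.1, 168.4]
tcp_rot: [-3.141, 0.0, 1.231]
ft_force: [-0.2, 0.3, -4.6]
opening: 0.417
grip_force: 30.0
```

{"op": "arm_command", "data": {"delta_pos": [[0,-0.03,0],[0,-0.05,0],[0,-0.053,0],[0,-0.053,0],[0,-0.053,0]], "delta_rot": [[0,0,0.06],[0,0,0.124],[0,0,0.124],[0,0,0.124],[0,0,0.124]], "claw": [1,1,1,1,1]}}

```text
t: 21.28
eef_pos: [471.9, -105.2, 168.1]
tcp_rot: [-3.141, -0.0, 1.417]
ft_force: [-0.6, -0.1, -5.4]
opening: 0.416
grip_force: 30.0
```

{"op": "arm_command", "data": {"delta_pos": [[0,0,0],[0,0,0],[0,0,0],[0,0,0],[0,0,0]], "delta_rot": [[0,0,0],[0,0,0],[0,0,0],[0,0,0],[0,0,0]], "claw": [1,1,1,1,1]}}

```text
t: 21.7
eef_pos: [472.1, -105.5, 168.0]
tcp_rot: [3.142, -0.0, 1.42]
ft_force: [0.5, -0.8, -5.3]
opening: 0.417
grip_force: 30.0
```

```bash
python3 - <<'E'
from cell import *
from h import *
c=calibration("wrist");im=read_camera("wrist");s=state()
print(s['eef_pos'],s['tcp_rot'],s['opening']);np.save("w7.npy",c,allow_pickle=True)
cv2.imwrite("pics/w7.png",im[:,:,::-1])
E
```

```text
[ 472.12173168 -105.50985093  168.02480958] [-3.14158667e+00 -2.34729002e-05  1.41995082e+00] 0.41979044757465883
```

View pics/w7.png

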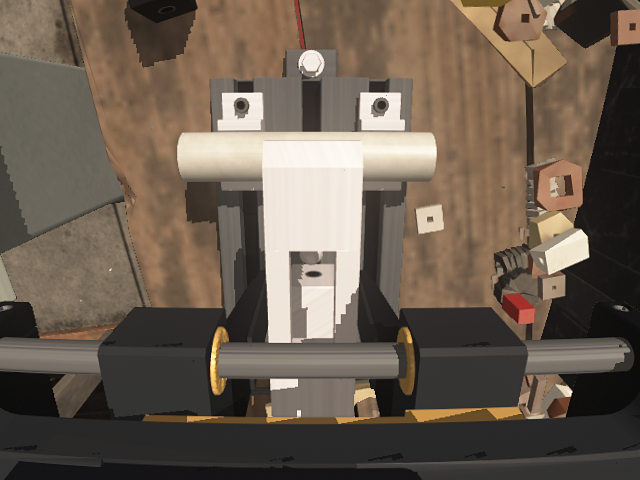

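{"op": "arm_command", "data": {"delta_pos": [[0,-0.006,-0.04],[0,-0.008,-0.12],[0,-0.008,-0.22],[0,-0.008,-0.3],[0,-0.008,-0.335]], "delta_rot": [[0,0,0.004],[0,0,0.004],[0,0,0.004],[0,0,0.004],[0,0,0.004]], "claw": [1,1,1,1,1]}}

```text
t: 22.17
eef_pos: [471.3, -107.4, 82.3]
tcp_rot: [-3.139, -0.001, 1.426]
ft_force: [-0.8, 0.7, -5.2]
opening: 0.419
grip_force: 30.0
```

{"op": "arm_command", "data": {"delta_pos": [[0,0,-0.004],[0,0,-0.008],[0,0,-0.012],[0,0,-0.016],[0,0,-0.016]], "delta_rot": [[0,0,0],[0,0,0],[0,0,0],[0,0,0],[0,0,0]], "claw": [1,1,1,1,1]}}

```text
t: 22.58
eef_pos: [472.5, -107.7, 81.0]
tcp_rot: [3.14, 0.0, 1.426]
ft_force: [-0.5, -0.6, -4.4]
opening: 0.416
grip_force: 30.0
```

{"op": "arm_command", "data": {"delta_pos": [[0,0,-0.002],[0,0,-0.004],[0,0,-0.006],[0,0,-0.006],[0,0,-0.006]], "delta_rot": [[0,0,0],[0,0,0],[0,0,0],[0,0,0],[0,0,0]], "claw": [1,1,1,1,1]}}

```text
t: 23.0
eef_pos: [472.1, -107.7, 78.8]
tcp_rot: [3.141, 0.0, 1.426]
ft_force: [-0.5, 0.4, -5.1]
opening: 0.415
grip_force: 30.0
```

{"op": "arm_command", "data": {"delta_pos": [[0,0,-0.002],[0,0,-0.003],[0,0,-0.004],[0,0,-0.004],[0,0,-0.004]], "delta_rot": [[0,0,0],[0,0,0],[0,0,0],[0,0,0],[0,0,0]], "claw": [1,1,1,1,1]}}

```text
t: 23.42
eef_pos: [472.2, -107.6, 78.4]
tcp_rot: [3.141, 0.0, 1.426]
ft_force: [-3.3, 1.6, 6.4]
opening: 0.418
grip_force: 30.0
```

{"op": "arm_command", "data": {"delta_pos": [[0,0,-0.001],[0,0,-0.002],[0,0,-0.002],[0,0,-0.002],[0,0,-0.002]], "delta_rot": [[0,0,0],[0,0,0],[0,0,0],[0,0,0],[0,0,0]], "claw": [1,1,1,1,1]}}

```text
t: 23.83
eef_pos: [472.2, -107.7, 78.3]
tcp_rot: [3.141, 0.0, 1.426]
ft_force: [-4.3, 2.3, 14.7]
opening: 0.42
grip_force: 30.0
```

{"op": "arm_command", "data": {"delta_pos": [[0,0,0.003],[0,0,0.003],[0,0,0.003],[0,0,0.003],[0,0,0.003]], "delta_rot": [[0,0,0],[0,0,0],[0,0,0],[0,0,0],[0,0,0]], "claw": [0.35,0.35,0.35,0.35,0.35]}}

```text
t: 24.25
eef_pos: [472.2, -107.6, 78.0]
tcp_rot: [3.142, 0.0, 1.426]
ft_force: [0.2, -0.5, 0.2]
opening: 0.643
grip_force: 0.0
```

{"op": "arm_command", "data": {"delta_pos": [[0,0,0.02],[0,0,0.08],[0,0,0.18],[0,0,0.3],[0,0,0.4]], "delta_rot": [[0,0,0],[0,0,0],[0,0,0],[0,0,0],[0,0,0]], "claw": [0.3,0.3,0.3,0.3,0.3]}}

```text
t: 24.67
eef_pos: [472.1, -107.6, 179.9]
tcp_rot: [3.141, 0.0, 1.426]
ft_force: [0.0, 0.7, -0.0]
opening: 0.704
grip_force: 0.0
```

{"op": "arm_command", "data": {"delta_pos": [[0.03,0.1,0],[0.07,0.24,0],[0.11,0.38,0],[0.15,0.52,0],[0.19,0.66,0]], "delta_rot": [[0,0,0.07],[0,0,0.14],[0,0,0.22],[0,0,0.3],[0,0,0.37]], "claw": [0.3,0.3,0.3,0.3,0.3]}}

```text
t: 25.08
eef_pos: [519.8, 59.0, 178.5]
tcp_rot: [3.141, 0.0, 2.013]
ft_force: [0.6, -0.6, 0.2]
opening: 0.698
grip_force: 0.0
```

{"op": "arm_command", "data": {"delta_pos": [[0.04,0.14,0],[0.08,0.28,0],[0.12,0.42,0],[0.16,0.56,0],[0.2,0.7,0]], "delta_rot": [[0,0,0.08],[0,0,0.16],[0,0,0.24],[0,0,0.32],[0,0,0.38]], "claw": [0.3,0.3,0.3,0.3,0.3]}}

```text
t: 25.5
eef_pos: [569.7, 234.3, 178.4]
tcp_rot: [3.142, 0.0, 2.611]
ft_force: [0.6, -0.3, -0.6]
opening: 0.701
grip_force: 0.0
```

{"op": "arm_command", "data": {"delta_pos": [[0.04,0.14,0],[0.07,0.26,0],[0.09,0.35,0],[0.1,0.37,0],[0.1,0.37,0]], "delta_rot": [[0,0,0.08],[0,0,0.16],[0,0,0.24],[0,0,0.25],[0,0,0.25]], "claw": [0.3,0.3,0.3,0.3,0.3]}}

```text
t: 25.92
eef_pos: [594.5, 326.0, 177.7]
tcp_rot: [-3.141, -0.0, 2.998]
ft_force: [-0.1, 0.1, -0.1]
opening: 0.701
grip_force: 0.0
```

{"op": "arm_command", "data": {"delta_pos": [[0,0,0],[0,0,0],[0,0,0],[0,0,0],[0,0,0]], "delta_rot": [[0,0,0],[0,0,0],[0,0,0],[0,0,0],[0,0,0]], "claw": [0.3,0.3,0.3,0.3,0.3]}}

```text
t: 26.33
eef_pos: [594.8, 324.1, 178.4]
tcp_rot: [3.141, 0.0, 2.996]
ft_force: [-0.3, 0.4, 0.6]
opening: 0.699
grip_force: 0.0
```

```bash
python3 - <<'E'
from cell import *
from h import *
np.set_printoptions(precision=1,suppress=True)
c=calibration("wrist");im=read_camera("wrist");s=state()
print(s['eef_pos'],s['tcp_rot'],s['opening']);np.save("w8.npy",c,allow_pickle=True)
cv2.imwrite("pics/w8.png",im[:,:,::-1])
p=proj(c,[[604.5,345,7]])[0];print(p)
m=(im.min(2)>140).astype(np.uint8)
for q in cv2.findContours(m,0,1)[0]:
    r=cv2.minAreaRect(q)
    if cv2.contourArea(q)>400 and np.hypot(*(r[0]-p))<60:print(r,onz(c,[r[0]],7),onz(c,[r[0]],4))
cv2.imwrite("pics/scene8.png",read_camera("scene")[:,:,::-1][80:300,260:520].repeat(2,0).repeat(2,1))
E
```

```text
[594.7 324.3 178.3] [3.1 0.  3. ] 0.7003951723269375
[338.  215.9]
((338.5, 214.0), (48.0, 49.0), 90.0) [[602.9 345.6   7. ]] [[603.6 345.7   4. ]]
```

View pics/scene8.png

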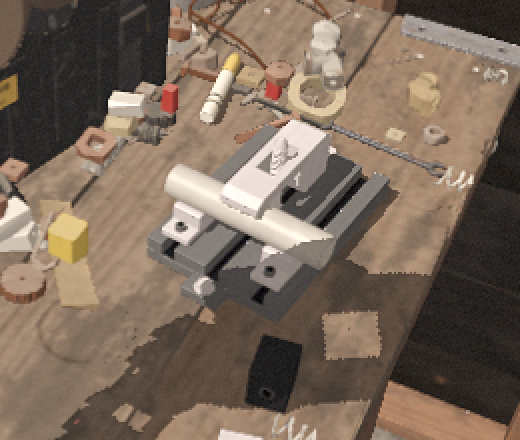

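{"op": "arm_command", "data": {"delta_pos": [[0.02,0.05,-0.08],[0.034,0.085,-0.22],[0.034,0.085,-0.38],[0.034,0.085,-0.52],[0.034,0.085,-0.61]], "delta_rot": [[0,0,0],[0,0,0],[0,0,0],[0,0,0],[0,0,0]], "claw": [0.3,0.3,0.3,0.3,0.3]}}

```text
t: 26.85
eef_pos: [601.8, 345.5, 21.9]
tcp_rot: [-3.14, -0.003, 2.997]
ft_force: [0.3, -0.4, 0.3]
opening: 0.701
grip_force: 0.0
```

{"op": "arm_command", "data": {"delta_pos": [[0,0,-0.04],[0,0,-0.07],[0,0,-0.086],[0,0,-0.092],[0,0,-0.093]], "delta_rot": [[0,0,0],[0,0,0],[0,0,0],[0,0,0],[0,0,0]], "claw": [0.3,0.3,0.3,0.3,0.3]}}

```text
t: 27.27
eef_pos: [603.7, 346.3, 3.5]
tcp_rot: [3.141, 0.001, 2.997]
ft_force: [1.1, 0.3, 0.3]
opening: 0.699
grip_force: 0.0
```

{"op": "arm_command", "data": {"delta_pos": [[0,0,0],[0,0,0],[0,0,0],[0,0,0],[0,0,0]], "delta_rot": [[0,0,0],[0,0,0],[0,0,0],[0,0,0],[0,0,0]], "claw": [0.4,0.5,0.6,0.7,1]}}

```text
t: 27.68
eef_pos: [603.3, 346.2, 2.8]
tcp_rot: [3.141, 0.001, 2.997]
ft_force: [-0.3, -1.0, 4.1]
opening: 0.447
grip_force: 30.0
```

{"op": "arm_command", "data": {"delta_pos": [[0,0,0],[0,0,0],[0,0,0],[0,0,0],[0,0,0]], "delta_rot": [[0,0,0],[0,0,0],[0,0,0],[0,0,0],[0,0,0]], "claw": [1,1,1,1,1]}}

```text
t: 28.1
eef_pos: [603.3, 346.2, 2.8]
tcp_rot: [3.141, 0.0, 2.997]
ft_force: [-0.8, -1.3, 5.7]
opening: 0.448
grip_force: 30.0
```

{"op": "arm_command", "data": {"delta_pos": [[0,0,0.05],[0,0,0.16],[0,-0.02,0.32],[0,-0.06,0.48],[0,-0.12,0.6]], "delta_rot": [[0,0,0],[0,0,0],[0,0,0],[0,0,0],[0,0,0]], "claw": [1,1,1,1,1]}}

```text
t: 28.52
eef_pos: [603.3, 316.8, 155.9]
tcp_rot: [3.14, 0.002, 2.998]
ft_force: [0.2, -0.1, -0.3]
opening: 0.448
grip_force: 30.0
```

{"op": "arm_command", "data": {"delta_pos": [[-0.04,-0.14,0],[-0.08,-0.28,0],[-0.12,-0.44,0],[-0.16,-0.6,0],[-0.2,-0.75,0]], "delta_rot": [[0,0,0],[0,0,0],[0,0,0],[0,0,0],[0,0,0]], "claw": [1,1,1,1,1]}}

```text
t: 28.93
eef_pos: [552.2, 126.9, 153.0]
tcp_rot: [3.141, 0.0, 2.997]
ft_force: [0.9, -1.2, 0.5]
opening: 0.443
grip_force: 30.0
```

{"op": "arm_command", "data": {"delta_pos": [[-0.04,-0.14,0],[-0.08,-0.28,0],[-0.12,-0.44,0],[-0.16,-0.58,0],[-0.2,-0.7,0]], "delta_rot": [[0,0,0],[0,0,0],[0,0,0],[0,0,0],[0,0,0]], "claw": [1,1,1,1,1]}}

```text
t: 29.35
eef_pos: [502.3, -48.4, 152.9]
tcp_rot: [-3.142, 0.001, 2.997]
ft_force: [1.9, 0.4, -0.9]
opening: 0.444
grip_force: 30.0
```

{"op": "arm_command", "data": {"delta_pos": [[-0.04,-0.1,0],[-0.08,-0.18,0],[-0.11,-0.23,0],[-0.125,-0.245,0],[-0.126,-0.247,0]], "delta_rot": [[0,0,0],[0,0,0],[0,0,0],[0,0,0],[0,0,0]], "claw": [1,1,1,1,1]}}

```text
t: 29.77
eef_pos: [471.1, -108.7, 152.7]
tcp_rot: [3.142, 0.0, 2.995]
ft_force: [0.1, -0.4, -1.4]
opening: 0.448
grip_force: 30.0
```

{"op": "arm_command", "data": {"delta_pos": [[0,0,0],[0,0,0],[0,0,0],[0,0,0],[0,0,0]], "delta_rot": [[0,0,0],[0,0,0],[0,0,0],[0,0,0],[0,0,0]], "claw": [1,1,1,1,1]}}

```text
t: 30.18
eef_pos: [471.8, -107.7, 152.2]
tcp_rot: [3.141, -0.0, 2.998]
ft_force: [-0.1, 0.8, -0.9]
opening: 0.447
grip_force: 30.0
```

```bash
python3 - <<'E'
from cell import *
from h import *
np.set_printoptions(precision=1,suppress=True)
c=calibration("wrist");im=read_camera("wrist");s=state()
print(s['eef_pos'],s['tcp_rot'],s['opening']);np.save("w9.npy",c,allow_pickle=True)
cv2.imwrite("pics/w9full.png",im[:,:,::-1])
cv2.imwrite("pics/w9.png",cv2.resize(im[180:340,200:420,::-1],None,fx=3.6,fy=3.6,interpolation=cv2.INTER_CUBIC))
print(proj(c,[s['eef_pos'],[471.8,-107.7,114]]))
E
```

```text
[ 471.8 -107.8  152.2] [ 3.1 -0.   3. ] 0.44871346684069097
[[313.2 292.1]
 [313.1 262.8]]
```

View pics/w9.png

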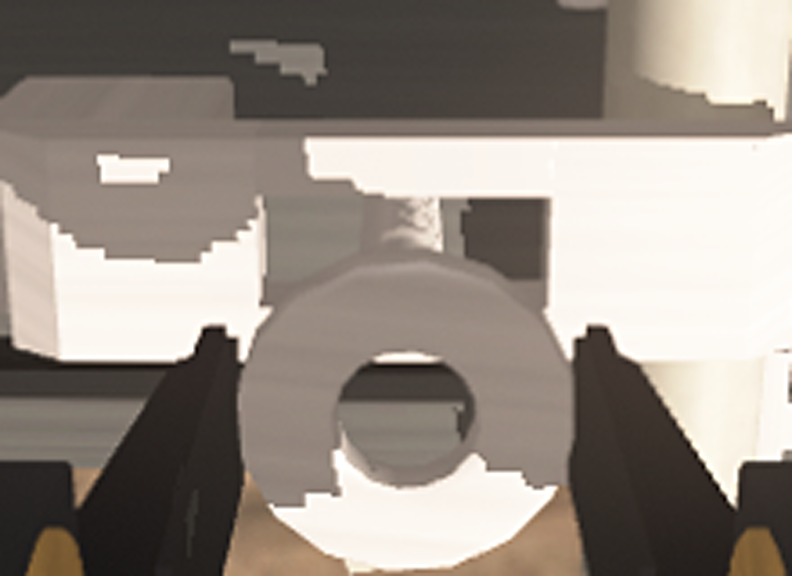

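{"op": "arm_command", "data": {"delta_pos": [[0.05,0,0],[0.12,0,0],[0.17,0,0],[0.18,0,0],[0.18,0,0]], "delta_rot": [[0,0,0],[0,0,0],[0,0,0],[0,0,0],[0,0,0]], "claw": [1,1,1,1,1]}}

```text
t: 30.65
eef_pos: [516.8, -107.9, 152.0]
tcp_rot: [3.141, -0.0, 2.998]
ft_force: [0.2, 0.7, -0.8]
opening: 0.441
grip_force: 30.0
```

{"op": "arm_command", "data": {"delta_pos": [[0,0,0],[0,0,0],[0,0,0],[0,0,0],[0,0,0]], "delta_rot": [[0,0,0],[0,0,0],[0,0,0],[0,0,0],[0,0,0]], "claw": [1,1,1,1,1]}}

```text
t: 31.07
eef_pos: [516.4, -108.2, 152.4]
tcp_rot: [3.142, 0.0, 2.997]
ft_force: [-0.3, -0.1, -0.5]
opening: 0.443
grip_force: 30.0
```

```bash
python3 - <<'E'
from cell import *
from h import *
np.set_printoptions(precision=1,suppress=True)
c9=np.load("w9.npy",allow_pickle=True).item()
print("washer",onz(c9,[(312.5,295.6)],156.4),onz(c9,[(267,290),(359,290)],153))
c=calibration("wrist");im=read_camera("wrist");s=state()
print(s['eef_pos'],s['tcp_rot'],s['opening']);np.save("w10.npy",c,allow_pickle=True)
cv2.imwrite("pics/w10full.png",im[:,:,::-1])
print(proj(c,[s['eef_pos'],[471.8,-107.7,114]]))
cv2.imwrite("pics/w10.png",cv2.resize(im[130:290,230:390,::-1],None,fx=3.6,fy=3.6,interpolation=cv2.INTER_CUBIC))
E
```

```text
washer [[ 471.5 -108.1  156.4]] [[ 467.3 -128.6  153. ]
 [ 473.4  -86.7  153. ]]
[ 516.5 -108.2  152.4] [3.1 0.  3. ] 0.44853230863032206
[[313.5 292.3]
 [301.8 183.6]]
```

View pics/w10.png

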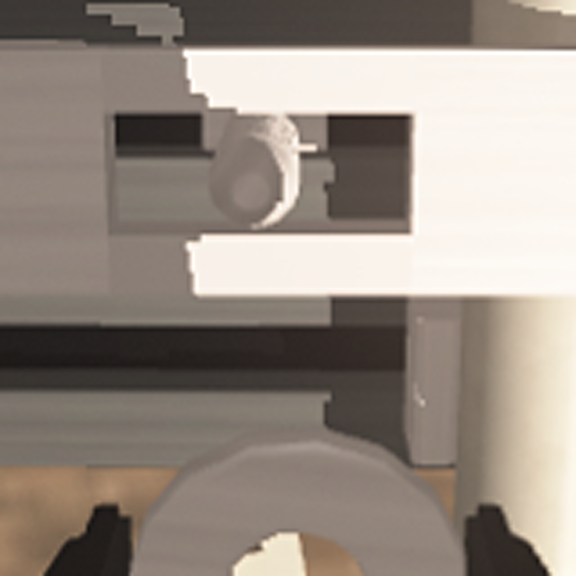

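```bash
python3 - <<'E'
from h import *
np.set_printoptions(precision=1,suppress=True)
c=np.load("w10.npy",allow_pickle=True).item()
f=lambda x,y:(230+x/3.6-.4,130+y/3.6-.4)
print(onz(c,[f(248,189)],114),onz(c,[f(252,181)],106))
E
```

```text
[[ 470.8 -109.3  114. ]] [[ 470.9 -109.   106. ]]
```

{"op": "arm_command", "data": {"delta_pos": [[-0.05,-0.003,0],[-0.12,-0.003,0],[-0.17,-0.003,0],[-0.182,-0.003,0],[-0.182,-0.003,0]], "delta_rot": [[0,0,0],[0,0,0],[0,0,0],[0,0,0],[0,0,0]], "claw": [1,1,1,1,1]}}

```text
t: 31.53
eef_pos: [470.8, -109.0, 152.6]
tcp_rot: [3.142, 0.0, 2.997]
ft_force: [-0.5, -0.3, -0.1]
opening: 0.447
grip_force: 30.0
```

{"op": "arm_command", "data": {"delta_pos": [[0,0,-0.02],[0,0,-0.06],[0,0,-0.1],[0,0,-0.13],[0,0,-0.136]], "delta_rot": [[0,0,0],[0,0,0],[0,0,0],[0,0,0],[0,0,0]], "claw": [1,1,1,1,1]}}

```text
t: 31.95
eef_pos: [471.2, -108.8, 116.9]
tcp_rot: [3.141, -0.002, 2.997]
ft_force: [-0.6, -0.2, -0.0]
opening: 0.446
grip_force: 30.0
```

{"op": "arm_command", "data": {"delta_pos": [[0,0,0],[0,0,-0.004],[0,0,-0.008],[0,0,-0.012],[0,0,-0.016]], "delta_rot": [[0,0,0],[0,0,0],[0,0,0],[0,0,0],[0,0,0]], "claw": [1,1,1,1,1]}}

```text
t: 32.37
eef_pos: [471.3, -108.9, 114.5]
tcp_rot: [-3.142, 0.001, 2.997]
ft_force: [0.9, 0.6, -0.6]
opening: 0.445
grip_force: 30.0
```

{"op": "arm_command", "data": {"delta_pos": [[0,0,-0.006],[0,0,-0.012],[0,0,-0.018],[0,0,-0.024],[0,0,-0.028]], "delta_rot": [[0,0,0],[0,0,0],[0,0,0],[0,0,0],[0,0,0]], "claw": [1,1,1,1,1]}}

```text
t: 32.78
eef_pos: [471.1, -108.9, 107.1]
tcp_rot: [3.141, -0.0, 2.997]
ft_force: [0.2, -0.3, -0.7]
opening: 0.445
grip_force: 30.0
```

{"op": "arm_command", "data": {"delta_pos": [[0,0,-0.006],[0,0,-0.012],[0,0,-0.018],[0,0,-0.022],[0,0,-0.022]], "delta_rot": [[0,0,0],[0,0,0],[0,0,0],[0,0,0],[0,0,0]], "claw": [1,1,1,1,1]}}

```text
t: 33.2
eef_pos: [471.1, -108.9, 101.6]
tcp_rot: [3.141, -0.0, 2.997]
ft_force: [-0.4, 0.1, -0.2]
opening: 0.445
grip_force: 30.0
```

{"op": "arm_command", "data": {"delta_pos": [[0,0,-0.006],[0,0,-0.014],[0,0,-0.022],[0,0,-0.028],[0,0,-0.03]], "delta_rot": [[0,0,0],[0,0,0],[0,0,0],[0,0,0],[0,0,0]], "claw": [1,1,1,1,1]}}

```text
t: 33.62
eef_pos: [471.0, -108.9, 94.0]
tcp_rot: [3.141, -0.0, 2.997]
ft_force: [-0.5, -0.2, -0.4]
opening: 0.448
grip_force: 30.0
```

{"op": "arm_command", "data": {"delta_pos": [[0,0,-0.002],[0,0,-0.004],[0,0,-0.004],[0,0,-0.004],[0,0,-0.004]], "delta_rot": [[0,0,0],[0,0,0],[0,0,0],[0,0,0],[0,0,0]], "claw": [1,1,1,1,1]}}

```text
t: 34.03
eef_pos: [471.2, -108.9, 93.4]
tcp_rot: [3.142, 0.0, 2.997]
ft_force: [0.2, -0.4, -1.2]
opening: 0.447
grip_force: 30.0
```

Release, lift, back off and check.

{"op": "arm_command", "data": {"delta_pos": [[0,0,0],[0,0,0],[0,0,0],[0,0,0],[0,0,0]], "delta_rot": [[0,0,0],[0,0,0],[0,0,0],[0,0,0],[0,0,0]], "claw": [0.35,0.35,0.35,0.35,0.35]}}

```text
t: 34.45
eef_pos: [471.2, -108.9, 93.3]
tcp_rot: [3.142, 0.0, 2.997]
ft_force: [0.2, 0.5, 0.7]
opening: 0.645
grip_force: 0.0
```

{"op": "arm_command", "data": {"delta_pos": [[0,0,0.02],[0,0,0.06],[0,0,0.14],[0,0,0.22],[0,0,0.3]], "delta_rot": [[0,0,0],[0,0,0],[0,0,0],[0,0,0],[0,0,0]], "claw": [0.35,0.35,0.35,0.35,0.35]}}

```text
t: 34.87
eef_pos: [470.9, -108.8, 169.4]
tcp_rot: [3.141, -0.0, 2.997]
ft_force: [0.6, -0.6, -0.6]
opening: 0.649
grip_force: 0.0
```

{"op": "arm_command", "data": {"delta_pos": [[0.05,0,0],[0.12,0,0],[0.17,0,0],[0.18,0,0],[0.18,0,0]], "delta_rot": [[0,0,0],[0,0,0],[0,0,0],[0,0,0],[0,0,0]], "claw": [0.35,0.35,0.35,0.35,0.35]}}

```text
t: 35.28
eef_pos: [516.2, -108.8, 168.3]
tcp_rot: [3.141, -0.0, 2.998]
ft_force: [-0.3, 0.1, 0.5]
opening: 0.649
grip_force: 0.0
```

{"op": "arm_command", "data": {"delta_pos": [[0,0,0],[0,0,0],[0,0,0],[0,0,0],[0,0,0]], "delta_rot": [[0,0,0],[0,0,0],[0,0,0],[0,0,0],[0,0,0]], "claw": [0.35,0.35,0.35,0.35,0.35]}}

```text
t: 35.7
eef_pos: [515.9, -108.9, 168.4]
tcp_rot: [3.141, -0.0, 2.997]
ft_force: [-0.8, 0.6, -0.0]
opening: 0.648
grip_force: 0.0
```

```bash
python3 - <<'E'
from cell import *
from h import *
im=read_camera("wrist");s=read_camera("scene")
a=cv2.resize(im[90:310,90:400,::-1],(400,284));b=cv2.resize(s[120:262,320:520,::-1],(400,284))
cv2.imwrite("pics/w11.png",np.hstack([a,b]))
E
```

```text
(no output)
```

View pics/w11.png

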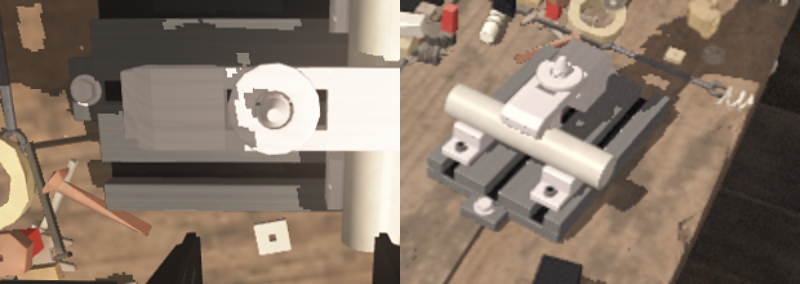

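The left half shows the washer flat on the strap with the stud through its hole at (275,108). The right half shows the strap level from the block to the pipe.

```bash
python3 -c "
from cell import *
print(job_done())"
```

```text
the job is handed in; nothing more can be done
None
```

The set-up is built and handed in: the pipe is in the V-blocks, the 47 mm block is across the middle slot, and the strap and washer are over the stud. The last pictures show everything in place, but the hand-in returned no verdict.

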